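Fit the green lamp in its bayonet socket and hold it for the contact check

TASK

Take the green lamp out of the pocket tray, set its foot in the bayonet socket of the grey lamp base with its two side pins in the two slots, push it down against the spring, and then twist it a quarter turn clockwise (seen from above) to the stop. Finish while still gripping the lamp and holding it upright at the stop, pressed fully down against the spring, so that the contact can be checked: do not let go. Leave the other two lamps in the tray and the things lying about where they are.

Things in the scene. Friction and masses are not known exactly. Their poses are not given: they have to be found in the camera images.
- green_lamp_center (a point): Green lamp, loose, 50 g, 60 mm tall, upright in any pocket of the tray. Point at its centre, on its axis, 30 mm above the underside of its foot; z up the lamp. Its green head, 29 to 60 mm above the foot, is a flat-sided block 26 mm along x, 14 mm thick along y: grip it across y, fingertips just above the white collar (diameter 26 mm, 26 to 29 mm above the foot). Turned half round it is the same.
- socket_mouth (a point): Centre of the mouth of the fixed socket, on its axis, 62 mm above the worktop; z up. Bore 22.6 mm, two pin slots 9 mm wide at +x and -x (white marks): the lamp enters with its x along this x, either way round. Below foot depth 21 mm it can turn, only clockwise seen from above, to a stop after about 83 degrees (pins near the green marks, by this y axis). Fully down: foot 25 mm below the mouth.
- lamp_base: Lamp base, fixed: grey housing 110 mm (x) by 96 mm (y), 32 mm high, with a metal bayonet socket 40 mm across on top; origin at the centre of its underside, axes as those of the mouth. With the foot 25 mm deep the pins stand on the floor of their track. Let go when turned, the lamp is lifted 4 mm by the spring until the pins hang under the rim. It turns easiest at a depth of 23 to 24.5 mm.
- contact_plate (a joint): round brass spring plate in the bore of the socket: 0 when free (14 mm below the mouth), grows as it is pressed down, in m; about 0.0065 when the let-go lamp hangs under the rim, 0.011 with the lamp fully down. Spring force 3 N at 0, 9.6 N at 0.011.
- yellow_lamp_center (a point): stands upright in another pocket of the tray; same lamp with a yellow head; not needed, leave it. Point at its centre, 30 mm above its foot.
- red_lamp_center (a point): stands upright in another pocket of the tray; same lamp with a red head; not needed, leave it. Point at its centre, 30 mm above its foot.
- pocket_tray: blue pocket tray, fixed, 180 mm along its x, 68 mm along y, 24 mm high; origin at the centre of its underside. Three pockets 34 by 26 mm, 50 mm apart along x, 18 mm deep, floor 6 mm above the worktop; the lamps stand in them with their x axis roughly along the tray's x, within 0.12 rad.
- lab_timer: white timer, 66x66x18 mm, bystander; origin at the centre of its underside
- marker_3: marker pen with a blue cap, 140 mm long, lying flat, bystander
- tweezers: steel tweezers, 122 mm long, lying flat, bystander
- tape_roll: beige tape roll lying flat, diameter 64, 18 mm high, bystander
- petri_dish: petri dish, diameter 63, 15 mm high, bystander
- green_lamp: The same green lamp, origin at the centre of the underside of its foot. Brass foot: diameter 20 mm, 26 mm long, tapered to diameter 15 over its lowest 3 mm. Two round pins of 5 mm diameter, centred 14 mm above the underside, one to +x and one to -x, tips 14.5 mm from the axis.
Not all that is in view belongs to the job. Leave any blue or purple look-alike of the green_lamp alone.

How it is judged (in metres and radians):
On the way, in this order (a step that is already met when the one before it is completed fails the run):
1. the green lamp is lifted clear of the tray in the gripper (height (world z) of green_lamp_center above 0.065 m and contact force between the fingers and green_lamp above 0.5 N), for 0.1 s.
2. the green lamp is pushed into the socket against the spring with its pins in the slots, not yet turned (horizontal distance between green_lamp_center and socket_mouth below 0.004 m and angle between green_lamp_center's own z axis and vertical below 0.12 rad and z of green_lamp_center in the frame of socket_mouth below 0.011 m and angle between the x axis of green_lamp_center and the x axis of socket_mouth, either way round below 0.35 rad and value of joint contact_plate above 0.004 m), for 0.05 s.
At the end, for the whole second after the job is handed in: the green lamp is gripped and at rest in the socket, turned to within 0.3 rad of a full quarter turn, upright within 0.12 rad, on the axis within 4 mm, and pressed to within 2.5 mm of fully down (spring plate beyond 8.5 mm, lamp centre 2 to 7.5 mm above the mouth) (horizontal distance between green_lamp_center and socket_mouth below 0.004 m and angle between green_lamp_center's own z axis and vertical below 0.12 rad and z of green_lamp_center in the frame of socket_mouth between 0.002 and 0.0075 m and value of joint contact_plate above 0.0085 m and angle between the x axis of green_lamp_center and the y axis of socket_mouth, either way round below 0.3 rad and contact force between the fingers and green_lamp above 0.5 N and linear speed of green_lamp below 0.02 m/s); the arm keeps its last pose, push and grip.
It fails at once if another lamp is shifted by more than 10 mm (distance of any of yellow_lamp_center, red_lamp_center from where it was at the start of the episode above 0.01 m).
It fails at once if a bystander is shifted by more than 20 mm (distance of any of lab_timer, marker_3, tweezers, tape_roll, petri_dish from where it was at the start of the episode above 0.02 m).
It also fails if it takes over 42 s, if anything falls off the work surface, if the arm or the gripper's body presses on something with over 40 N, if the wrist force passes 120 N, or if a joint passes its speed limit or range.

ROBOT

A 6-joint arm with a two-finger parallel gripper is mounted at the origin on a cart in front of the work surface, level with it; the furniture and walls round the work are solid. World frame = base frame: x ahead of the robot, y to its left, z up, the work surface at z = 0. Lengths are in mm, angles in degrees, forces in N, time in s.
With the tool pointing down it reaches from about 425 to 925 mm from the base axis. Payload 12.5 kg.
Tool frame: the origin (TCP) lies at the very end of the fingers, on their centre line; the grasp point (between the pads) lies 19 mm behind it; z points along the fingers, y is the line along which they close (so a half turn about z gives the same grasp; the last joint's range is limited). The gripper opens to 85 mm and grips with 20 to 120 N. Pads are 22 mm wide; open, the fingers measure 114 mm over their backs; the gripper's body (76 mm by 85 mm) begins 54 mm behind the grasp point. The pads swing forward as they close: fully open they stand 13 mm farther back than shut.
Start: joints at [-81.566, 28.126, 89.318, -0, 62.55, -6.05], TCP at [156.345, -605.146, 231.327] pointing down, gripper open.
Joint ranges: [-177.58, 177.58], [-47.91, 125.51], [2.72, 160], [-65.01, 245.01], [3.68, 167.84], [-153.87, 153.87]. Speed limits (degrees/s): [127.2, 127.2, 159.86, 180, 180, 180].

INTERFACE

Orientations are given as a 3x3 rotation matrix whose columns are the frame's x, y, z axes.
In Python, from station import arm, cams, ticket gives the robot as it stands. The module is installed in compiled form; this text tells all that it offers.
- The arm moves only by the tool move_arm, never from a script. Its argument "targets" is a list of rows, each a list of 3 entries, a list of its own where there are three numbers: the turn, a rotation vector about the tool's x, y, z in rad, then the shift along the tool's x, y, z in mm, then the closure in counts, from 0 (fully open) to 255 (shut). A call has 1 to 20 rows; each row is the pose to reach, as a shift and turn from the pose commanded when the call began, along the tool's axes at that moment; what a row does not reach only later rows make up. A row lasts 1/8 s, in which the tool goes at most 62.5 mm and 10.7 degrees, less where a joint would pass 70% of its speed; a pose out of reach is approached as far as the arm can. A call with a gripper value outside its range is refused whole. The fingers move at their own pace and stop on an object; the grip force is fixed at half the most. Time passes only in rows, so rows that repeat a pose let the fingers close. It gives the time, the measured TCP pose, the force, the opening and the grip force at its end, in the units of the state.
- arm.get_obs(): the state, without advancing time (a new reading comes with each control period).
- cams.capture(name): name is "scene" or "top"; returns the picture (400x640x3 uint8, red, green, blue); there is no depth.
- cams.calibration(name): a dict with "fx", "fy", "cx", "cy" (pixels), "xyz" and "orientation" of the camera in the world. Camera axes: x right, y down, z forward; pixel columns grow to the right and rows downward; lengths in mm; the calibration is good to about 2 mm. A picture is of the moment at which its call begins. calibration takes no time and is no camera call.
- ticket.sign_off(): hands the job in; it is judged then, once.
The state is a dict: "clock": time; "qpos": joint angles; "joint_vel": joint speeds; "tau": joint torques, N m; "tcp_pos": TCP position; "eef_rot": TCP orientation; "contact_force": force on the tool from outside, world axes, zero at the start; "ft_torque": the same for the moment, N m; "opening": finger opening in mm; "grasp_force": force on a finger pad.
Only numpy, scipy, OpenCV 4.12 (cv2) and the standard library are available. Lean on these libraries where they do the work, as an engineer would, in place of code of your own. Each camera call takes 0.05 s, during which the arm holds its last target. There are 200 camera calls.

## Working session

There is one attempt and no reset: what is moved stays moved. The work goes in short steps, Python scripts to look and compute and a tool call to move; the robot and the scene stay as the last step left them, time stands still between calls to the robot, and variables do not carry over. Pictures are saved under pics/ and viewed, at most 10 in all, crops included, and the job is handed in when it is done.

Besides the shell and the picture viewer there is one more tool, called after "Call:" as name([rows], argument=value, ...), one row to a line, values as JSON. move_arm: Moves the arm, as the interface text tells. Its arguments: {"type":"object","properties":{"targets":{"type":"array"}},"required":["targets"]}

```bash
mkdir -p pics; python3 - <<'E'
from station import arm,cams
import cv2,numpy as np
for n in("scene","top"):
    im=cams.capture(n); cv2.imwrite(f"pics/{n}0.png",im[:,:,::-1]); print(n,cams.calibration(n))
o=arm.get_obs(); print(o)
E
```

```text
scene {'fx': 452.95144454443084, 'fy': 452.95144454443084, 'cx': 326.0451403006672, 'cy': 191.69062794540346, 'xyz': array([-170.11958324,  302.83489052,  844.04355399]), 'orientation': array([[-0.50203703, -0.59693989,  0.62579676],
       [-0.86484402,  0.34492275, -0.36479187],
       [ 0.00190728, -0.72435562, -0.68942389]])}
top {'fx': 382.48122233634297, 'fy': 382.48122233634297, 'cx': 317.37696925289305, 'cy': 203.9247936311692, 'xyz': array([ 454.51390034,  -86.69795196, 1097.78824355]), 'orientation': array([[ 0.01740708, -0.99796285,  0.06137708],
       [-0.99965904, -0.01856588, -0.0183604 ],
       [ 0.01946252, -0.06103655, -0.99794577]])}
{'clock': 0.1, 'qpos': array([-8.15672039e+01,  2.81598023e+01,  8.93477288e+01, -3.42479037e-04,
        6.25489119e+01, -6.05090701e+00]), 'joint_vel': array([ 0.06656426, -0.18561979, -0.0862878 ,  0.01079756,  0.08263118,
       -0.00696717]), 'tau': array([ 2.45739393e-03, -6.19447803e+01, -2.62026733e+01, -1.08528648e-04,
        2.95078680e-03, -3.79365616e-06]), 'tcp_pos': array([ 156.3006374 , -604.92737734,  230.78925787]), 'eef_rot': array([[ 9.68218135e-01,  2.50107217e-01, -1.49713618e-04],
       [ 2.50107242e-01, -9.68217651e-01,  9.73688045e-04],
       [ 9.85710400e-05, -9.80186883e-04, -9.99999515e-01]]), 'contact_force': array([-1.12859984,  0.38867934,  0.70843657]), 'ft_torque': array([ 0.0010048 ,  0.0304422 , -0.03559801]), 'grasp_force': 0.0, 'opening': 85.07323839503539}
```

View pics/top0.png

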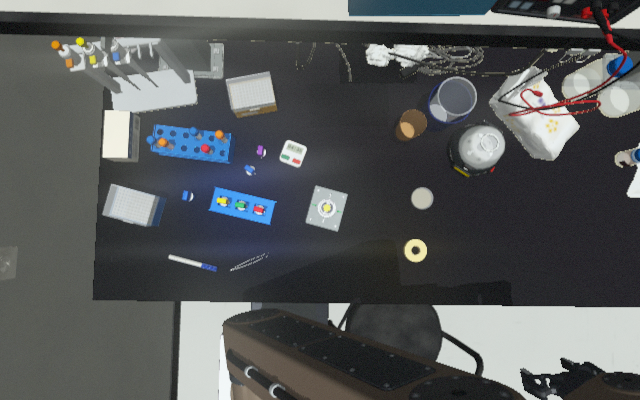

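View pics/scene0.png

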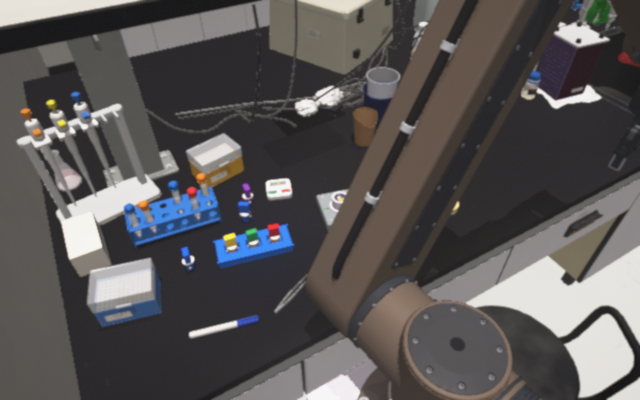

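The top view shows the tray at about (242,205) and the lamp base at (327,208). The lamps in the tray are yellow (223,202), green (241,205) and red (260,209). The blue and purple look-alikes stand loose at (188,195), (250,170) and (260,152). Only the green-headed one in the middle pocket fits the description, so I'll confirm it in a crop and measure.

```bash
cat > h.py <<'E'
import numpy as np,cv2
from station import arm,cams
def ray(n,uv,z):
    c=cams.calibration(n);d=c["orientation"]@np.array([(uv[0]-c["cx"])/c["fx"],(uv[1]-c["cy"])/c["fy"],1])
    return c["xyz"]+d*(z-c["xyz"][2])/d[2]
def proj(n,p):
    c=cams.calibration(n);q=c["orientation"].T@(np.array(p)-c["xyz"])
    return np.array([c["fx"]*q[0]/q[2]+c["cx"],c["fy"]*q[1]/q[2]+c["cy"]])
def blobs(n,im,lo,hi,roi,amin=8):
    x0,y0,x1,y1=roi;h=cv2.cvtColor(np.ascontiguousarray(im[y0:y1,x0:x1]),cv2.COLOR_RGB2HSV)
    m=cv2.inRange(h,lo,hi);k,l,s,c=cv2.connectedComponentsWithStats(m)
    out=[]
    for i in range(1,k):
        if s[i,4]>=amin:
            p=np.argwhere(l==i)[:,::-1]+[x0,y0]
            out.append((s[i,4],c[i]+[x0,y0],p.astype(np.float32)))
    return out
E
python3 - <<'E'
from h import *
t=cams.capture("top"); s=cams.capture("scene")
cr=cv2.resize(t[175:240,200:355],None,fx=5,fy=5,interpolation=cv2.INTER_CUBIC)
c2=cv2.resize(s[215:275,205:305],(775,465)[0:2] if 0 else (500,270),interpolation=cv2.INTER_CUBIC)
o=np.zeros((600,775,3),np.uint8);o[:325]=cr;o[328:598,:500]=c2
cv2.imwrite("pics/c1.png",o[:,:,::-1])
roi=(200,175,290,235)
for nm,lo,hi in(("tray",(100,120,60),(125,255,255)),("green",(50,100,40),(90,255,255)),("yel",(22,120,100),(35,255,255)),("red",(170,120,80),(180,255,255))):
  for a,c,p in blobs("top",t,lo,hi,roi):
    w=np.array([ray("top",q,24 if nm=="tray" else 66)[:2] for q in p],np.float32)
    print(nm,a,c,cv2.minAreaRect(w),w.mean(0))
for a,c,p in blobs("scene",s,(50,100,40),(90,255,255),(205,215,305,275)): print("scene green",a,c,ray("scene",c,55),p.min(0),p.max(0))
for a,c,p in blobs("top",t,(0,0,60),(180,70,255),(298,180,356,240),200):
    w=np.array([ray("top",q,32)[:2] for q in p],np.float32);print("base",a,c,cv2.minAreaRect(w))
for a,c,p in blobs("top",t,(15,80,80),(32,255,255),(298,180,356,240),4):print("brass",a,c,ray("top",c,48))
for a,c,p in blobs("top",t,(40,60,60),(90,255,255),(298,180,356,240),1):print("gmark",a,c,ray("top",c,62),ray("top",c,32))
E
```

```text
tray 1347 [242.37787676 205.48106904] ((513.53173828125, 104.152587890625), (179.61424255371094, 73.92344665527344), 77.40544891357422) [512.30566 103.58795]
green 47 [239.44680851 204.63829787] ((512.5230102539062, 103.94437408447266), (13.48399829864502, 24.259353637695312), 1.0567630529403687) [512.1458  104.08945]
yel 42 [221.23809524 200.33333333] ((522.9154052734375, 152.94638061523438), (24.265094757080078, 11.946793556213379), 81.5663070678711) [522.8422  153.25153]
red 40 [257.975 209.15 ] ((500.7738342285156, 53.68699264526367), (24.750244140625, 11.048666954040527), 72.59844970703125) [500.90283  54.0318 ]
scene green 122 [251.33606557 233.71311475] [510.80556314 104.62472756  55.        ] [245. 228.] [257. 241.]Traceback (most recent call last):
  File "<stdin>", line 14, in <module>
  File "h.py", line 4, in ray
    c=cams.calibration(n);d=c["orientation"]@np.array([(uv[0]-c["cx"])/c["fx"],(uv[1]-c["cy"])/c["fy"],1])
ValueError: time passes only in moves, steps and waits
```

View pics/c1.png

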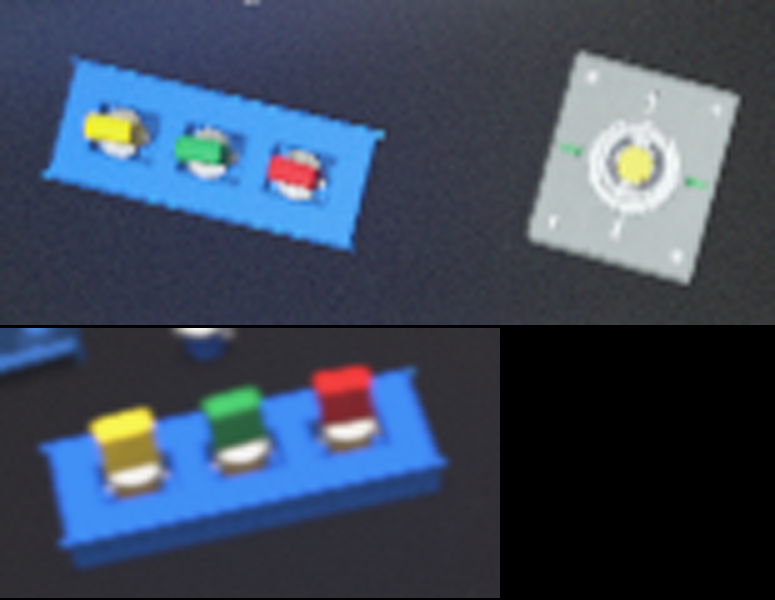

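The crop confirms it: the green head with its white collar stands in the middle pocket, crop (200,150). The base lies with its long side roughly vertical in the image, and the green marks are at left and right, crop (570,150) and (697,183).

```bash
sed -i 's/cams.calibration(n)/C(n)/; 2a import functools\nC=functools.lru_cache(None)(lambda n:cams.calibration(n))' h.py; python3 - <<'E'
from h import *
[C(n) for n in("top","scene")]
t=cams.capture("top")
def W(p,z):return np.array([ray("top",q,z)[:2] for q in p],np.float32)
for a,c,p in blobs("top",t,(0,0,60),(180,90,255),(298,180,356,240),100):print("base",a,c,cv2.minAreaRect(W(p,32)))
for a,c,p in blobs("top",t,(18,80,100),(35,255,255),(298,180,356,240),4):print("brass",a,c,ray("top",c,48))
for a,c,p in blobs("top",t,(40,50,60),(90,255,255),(298,180,356,240),1):print("gmark",a,c,ray("top",c,32))
h=cv2.cvtColor(np.ascontiguousarray(t[180:240,298:356]),cv2.COLOR_RGB2HSV)
m=((h[:,:,2]>215)&(h[:,:,1]<60)).astype(np.uint8)
k,l,s,c=cv2.connectedComponentsWithStats(m)
for i in range(1,k):
  q=c[i]+[298,180];print("white",s[i],q,ray("top",q,62)[:2],ray("top",q,32)[:2])
for nm,lo,hi in(("green",(50,100,40),(90,255,255)),):
  for a,c,p in blobs("top",t,lo,hi,(200,175,290,235)):
    w=W(p,66);u,s,v=np.linalg.svd(w-w.mean(0));print(nm,w.mean(0),v[0],s)
for n,z in(("tray",24),):
  for a,c,p in blobs("top",t,(100,120,60),(125,255,255),(200,175,290,235)):
    w=W(p,24);print(cv2.boxPoints(cv2.minAreaRect(w)))
E
```

```text
base 2718 [320.86644592 208.77924945] ((505.26220703125, -130.83230590820312), (164.9405517578125, 156.66964721679688), 1.1360673904418945)
brass 36 [326.38888889 207.55555556] [ 509.53880519 -130.9694916    48.        ]
gmark 7 [314.14285714 204.42857143] [518.48681867 -97.30268657  32.        ]
gmark 7 [338.71428571 211.14285714] [ 500.98398101 -166.23420259   32.        ]
white [19  9  2  3  4] [317.75 190.  ] [ 556.17438703 -106.10856077] [ 559.11882536 -106.67075894]
white [32 14  1  3  3] [330. 195.] [ 543.16770805 -139.65742985] [ 545.73542809 -141.19131899]
white [45 16  1  2  2] [343.  196.5] [ 539.74857605 -175.10924248] [ 542.21726623 -177.66993838]
white [ 20  19  18  19 159] [326.25157233 208.32704403] [ 506.7026709  -130.03984242] [ 508.2142377  -131.29517306]
white [12 38  1  3  3] [310. 219.] [476.9818371 -86.5029499] [477.63258604 -86.49730196]
white [24 39  2  4  5] [322.8 220.6] [ 473.27125527 -121.22338475] [ 473.81453296 -122.22336037]
white [36 45  2  3  4] [334.75 226.  ] [ 459.24419542 -153.81755057] [ 459.38120108 -155.76156564]
green [512.2868   103.951004] [-0.17304517 -0.9849139 ] [52.54563  24.151886]
[[457.01526   25.276497]
 [529.0774     8.617058]
 [569.98303  185.55856 ]
 [497.9209   202.21802 ]]
```

```bash
cat >> h.py <<'E'
from scipy.spatial.transform import Rotation as R
def Rth(th):
    c,s=np.cos(np.radians(th)),np.sin(np.radians(th));return np.array([[c,s,0],[s,-c,0],[0,0,-1.]])
def rel(xyz,th,p=None,th0=None):
    """turn/shift from commanded pose p, th0 (tool down) or the measured pose"""
    o=arm.get_obs();R0=o["eef_rot"] if th0 is None else Rth(th0);p=o["tcp_pos"] if p is None else np.array(p)
    print(np.round(R.from_matrix(R0.T@Rth(th)).as_rotvec(),3),np.round(R0.T@(np.array(xyz)-p),1))
E
python3 - <<'E'
from h import *
S=[156.345,-605.146,231.327]
for w in((510,-150,230),(512,104,150)):rel(w,79,S,14.48)
E
```

```text
[ 0.     0.    -1.126] [ 456.2 -352.3    1.3]
[ 0.     0.    -1.126] [ 521.7 -597.7   81.3]
```

Call:
move_arm([
  [[0, 0, 0], [228, -176, 0], 0],
  [[0, 0, 0], [456, -352, 0], 0],
  [[0, 0, 0], [456, -352, 0], 0],
  [[0, 0, -0.2], [456, -352, 0], 0],
  [[0, 0, -0.4], [456, -352, 0], 0],
  [[0, 0, -0.6], [456, -352, 0], 0],
  [[0, 0, -0.8], [456, -352, 0], 0],
  [[0, 0, -1.0], [456, -352, 0], 0],
  [[0, 0, -1.126], [456, -352, 0], 0],
  [[0, 0, -1.126], [456, -352, 0], 0],
  [[0, 0, -1.126], [456, -352, 0], 0],
  [[0, 0, -1.126], [456, -352, 0], 0],
  [[0, 0, -1.126], [522, -598, 81], 0],
  [[0, 0, -1.126], [522, -598, 81], 0],
  [[0, 0, -1.126], [522, -598, 81], 0],
  [[0, 0, -1.126], [522, -598, 81], 0],
  [[0, 0, -1.126], [522, -598, 81], 0],
  [[0, 0, -1.126], [522, -598, 81], 0],
])

```text
clock: 2.5
tcp_pos: [512.1, 103.9, 150.2]
eef_rot: [[0.191, 0.982, -0.0], [0.982, -0.191, -0.0], [-0.0, -0.0, -1.0]]
contact_force: [0.1, -1.0, -0.7]
opening: 85.6
grasp_force: 0.0
```

Call:
move_arm([
  [[0, 0, 0], [0, 0, 50], 0],
  [[0, 0, 0], [0, 0, 90], 0],
  [[0, 0, 0], [0, 0, 112], 0],
  [[0, 0, 0], [0, 0, 112], 0],
  [[0, 0, 0], [0, 0, 112], 100],
  [[0, 0, 0], [0, 0, 112], 160],
  [[0, 0, 0], [0, 0, 112], 190],
  [[0, 0, 0], [0, 0, 112], 200],
  [[0, 0, 0], [0, 0, 112], 215],
  [[0, 0, 0], [0, 0, 112], 230],
  [[0, 0, 0], [0, 0, 112], 255],
  [[0, 0, 0], [0, 0, 112], 255],
  [[0, 0, 0], [0, 0, 112], 255],
  [[0, 0, 0], [0, 0, 112], 255],
])

```text
clock: 4.25
tcp_pos: [512.3, 104.5, 38.7]
eef_rot: [[0.191, 0.982, 0.0], [0.982, -0.191, -0.0], [0.0, 0.0, -1.0]]
contact_force: [-2.3, -0.8, 7.2]
opening: 13.3
grasp_force: 58.4
```

Gripped at 13.3 mm. I'll lift it, carry it to the socket and turn it there.

```bash
python3 - <<'E'
from h import *
rel((509.7,-131.6,130),165.5,(512.2,104.1,38.2),79)
E
```

```text
[ 0.    0.   -1.51] [-231.8   42.5  -91.8]
```

Call:
move_arm([
  [[0, 0, 0], [0, 0, -20], 255],
  [[0, 0, 0], [0, 0, -60], 255],
  [[0, 0, 0], [0, 0, -92], 255],
  [[0, 0, 0], [0, 0, -92], 255],
])

```text
clock: 4.75
tcp_pos: [513.0, 104.5, 132.1]
eef_rot: [[0.191, 0.982, 0.004], [0.982, -0.191, 0.0], [0.001, 0.004, -1.0]]
contact_force: [0.6, -0.1, -0.6]
opening: 13.1
grasp_force: 58.6
```

Call:
move_arm([
  [[0, 0, -0.15], [-40, 7.5, 0], 255],
  [[0, 0, -0.3], [-80, 15, 0], 255],
  [[0, 0, -0.45], [-120, 22, 0], 255],
  [[0, 0, -0.6], [-160, 30, 0], 255],
  [[0, 0, -0.75], [-200, 37, 0], 255],
  [[0, 0, -0.9], [-232, 42.5, 0], 255],
  [[0, 0, -1.05], [-232, 42.5, 0], 255],
  [[0, 0, -1.2], [-232, 42.5, 0], 255],
  [[0, 0, -1.35], [-232, 42.5, 0], 255],
  [[0, 0, -1.51], [-232, 42.5, 0], 255],
  [[0, 0, -1.51], [-232, 42.5, 0], 255],
  [[0, 0, -1.51], [-232, 42.5, 0], 255],
  [[0, 0, -1.51], [-232, 42.5, 0], 255],
])

```text
clock: 6.38
tcp_pos: [509.6, -131.4, 130.0]
eef_rot: [[-0.968, 0.252, -0.0], [0.252, 0.968, 0.0], [0.0, -0.0, -1.0]]
contact_force: [0.8, 1.0, -0.8]
opening: 12.9
grasp_force: 58.5
```

```bash
python3 - <<'E'
from h import *
t=cams.capture("top"); s=cams.capture("scene");o=arm.get_obs();print(o["tcp_pos"],o["eef_rot"].round(3))
u=proj("top",(510,-131,90)).astype(int);v=proj("scene",(510,-131,90)).astype(int);print(u,v)
A=cv2.resize(t[u[1]-40:u[1]+40,u[0]-40:u[0]+40],(400,400),interpolation=cv2.INTER_CUBIC)
B=cv2.resize(s[v[1]-40:v[1]+40,v[0]-40:v[0]+40],(400,400),interpolation=cv2.INTER_CUBIC)
cv2.imwrite("pics/c2.png",np.hstack([A,B])[:,:,::-1])
E
```

```text
[ 509.61057935 -131.43635411  130.19816374] [[-0.968  0.251 -0.   ]
 [ 0.251  0.968 -0.   ]
 [ 0.    -0.    -1.   ]]
[327 206] [339 187]
```

View pics/c2.png

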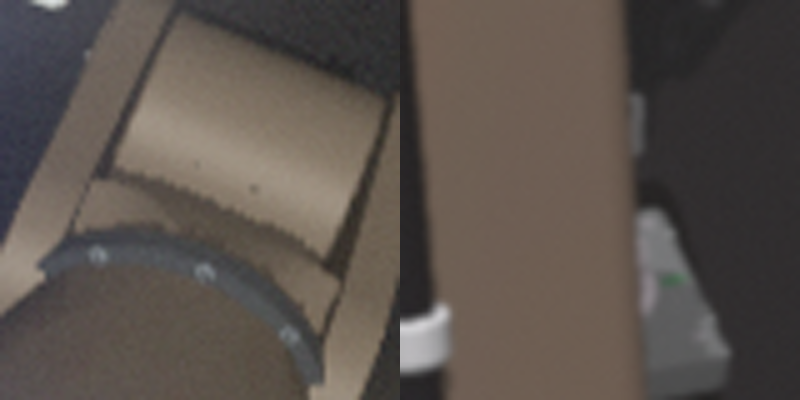

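Both views of the lamp are blocked by the arm, so I'll go down by feel. The foot is about 32.5 mm below the TCP and should reach the mouth at TCP z of about 94.5.

Call:
move_arm([
  [[0, 0, 0], [0, 0, 20], 255],
  [[0, 0, 0], [0, 0, 33], 255],
  [[0, 0, 0], [0, 0, 36], 255],
  [[0, 0, 0], [0, 0, 38], 255],
  [[0, 0, 0], [0, 0, 40], 255],
  [[0, 0, 0], [0, 0, 41], 255],
  [[0, 0, 0], [0, 0, 41], 255],
])

```text
clock: 7.35
tcp_pos: [509.7, -131.5, 89.4]
eef_rot: [[-0.968, 0.25, 0.0], [0.25, 0.968, -0.0], [-0.0, -0.0, -1.0]]
contact_force: [0.7, -0.7, -0.1]
opening: 13.4
grasp_force: 58.5
```

Call:
move_arm([
  [[0, 0, 0], [0, 0, 2], 255],
  [[0, 0, 0], [0, 0, 4], 255],
  [[0, 0, 0], [0, 0, 6], 255],
  [[0, 0, 0], [0, 0, 7.5], 255],
  [[0, 0, 0], [0, 0, 7.5], 255],
])

```text
clock: 7.98
tcp_pos: [509.6, -131.4, 81.6]
eef_rot: [[-0.968, 0.25, -0.0], [0.25, 0.968, 0.0], [0.0, -0.0, -1.0]]
contact_force: [-0.2, 0.0, -0.9]
opening: 12.7
grasp_force: 58.5
```

Call:
move_arm([
  [[0, 0, 0], [0, 0, 1.5], 255],
  [[0, 0, 0], [0, 0, 3], 255],
  [[0, 0, 0], [0, 0, 4.5], 255],
  [[0, 0, 0], [0, 0, 6], 255],
  [[0, 0, 0], [0, 0, 6], 255],
])

```text
clock: 8.6
tcp_pos: [509.7, -131.5, 75.8]
eef_rot: [[-0.968, 0.25, 0.0], [0.25, 0.968, -0.0], [-0.0, -0.0, -1.0]]
contact_force: [-0.4, -0.8, 4.1]
opening: 12.9
grasp_force: 59.3
```

Call:
move_arm([
  [[0, 0, 0], [0, 0, 1.5], 255],
  [[0, 0, 0], [0, 0, 3], 255],
  [[0, 0, 0], [0, 0, 4], 255],
  [[0, 0, 0], [0, 0, 4], 255],
  [[0, 0, 0], [0, 0, 4], 255],
])

```text
clock: 9.22
tcp_pos: [509.7, -131.5, 72.0]
eef_rot: [[-0.968, 0.25, 0.0], [0.25, 0.968, -0.0], [-0.0, -0.0, -1.0]]
contact_force: [-1.0, -0.5, 6.0]
opening: 12.8
grasp_force: 59.6
```

Call:
move_arm([
  [[0, 0, 0], [0, 0, 0.7], 255],
  [[0, 0, 0], [0, 0, 1.4], 255],
  [[0, 0, 0], [0, 0, 1.4], 255],
  [[0, 0, 0], [0, 0, 1.4], 255],
])

```text
clock: 9.72
tcp_pos: [509.7, -131.5, 70.7]
eef_rot: [[-0.968, 0.25, 0.0], [0.25, 0.968, -0.0], [-0.0, -0.0, -1.0]]
contact_force: [-2.7, 0.1, 8.0]
opening: 13.4
grasp_force: 59.8
```

Call:
move_arm([
  [[0, 0, 0], [0, 0, 0.6], 255],
  [[0, 0, 0], [0, 0, 1.2], 255],
  [[0, 0, 0], [0, 0, 1.2], 255],
  [[0, 0, 0], [0, 0, 1.2], 255],
])

```text
clock: 10.22
tcp_pos: [509.7, -131.5, 69.6]
eef_rot: [[-0.968, 0.25, 0.0], [0.25, 0.968, -0.0], [-0.001, -0.0, -1.0]]
contact_force: [-1.7, 0.6, 9.3]
opening: 12.9
grasp_force: 60.0
```

Call:
move_arm([
  [[0, 0, 0], [0, 0, 0.5], 255],
  [[0, 0, 0], [0, 0, 1.0], 255],
  [[0, 0, 0], [0, 0, 1.0], 255],
  [[0, 0, 0], [0, 0, 1.0], 255],
])

```text
clock: 10.72
tcp_pos: [509.8, -131.5, 69.1]
eef_rot: [[-0.968, 0.25, 0.001], [0.25, 0.968, -0.0], [-0.001, -0.0, -1.0]]
contact_force: [-3.4, 0.5, 16.9]
opening: 12.7
grasp_force: 61.2
```

Floor felt at TCP z of about 69.3. I'll back up 1.2 mm and twist clockwise, which is positive about tool z.

Call:
move_arm([
  [[0, 0, 0], [0, 0, -1.2], 255],
  [[0, 0, 0], [0, 0, -1.2], 255],
  [[0, 0, 0.12], [0, 0, -1.2], 255],
  [[0, 0, 0.24], [0, 0, -1.2], 255],
  [[0, 0, 0.36], [0, 0, -1.2], 255],
  [[0, 0, 0.36], [0, 0, -1.2], 255],
])

```text
clock: 11.48
tcp_pos: [509.9, -131.6, 69.8]
eef_rot: [[-0.817, 0.577, 0.001], [0.577, 0.817, -0.0], [-0.001, 0.0, -1.0]]
contact_force: [-2.1, 0.1, 8.5]
opening: 12.9
grasp_force: 59.9
```

```bash
python3 - <<'E'
from station import arm
o=arm.get_obs();print(o["contact_force"],o["ft_torque"],o["qpos"])
E
```

```text
[-2.06940705  0.13451573  8.4519694 ] [-0.00140263  0.3048756  -0.07421359] [-2.16535308e+01  3.33515175e+01  1.11777198e+02 -6.56294584e-03
  3.48113830e+01 -7.64391241e+01]
```

Call:
move_arm([
  [[0, 0, 0.12], [0, 0, 0], 255],
  [[0, 0, 0.24], [0, 0, 0], 255],
  [[0, 0, 0.36], [0, 0, 0], 255],
  [[0, 0, 0.48], [0, 0, 0], 255],
  [[0, 0, 0.6], [0, 0, 0], 255],
  [[0, 0, 0.72], [0, 0, 0], 255],
  [[0, 0, 0.84], [0, 0, 0], 255],
  [[0, 0, 0.96], [0, 0, 0], 255],
  [[0, 0, 0.96], [0, 0, 0], 255],
])

```text
clock: 12.6
tcp_pos: [510.3, -131.7, 69.9]
eef_rot: [[0.004, 1.0, 0.002], [1.0, -0.004, -0.001], [-0.001, 0.002, -1.0]]
contact_force: [-0.7, 0.6, 8.9]
opening: 12.4
grasp_force: 59.9
```

```bash
python3 - <<'E'
from station import arm
o=arm.get_obs();print(o["contact_force"],o["ft_torque"],o["qpos"])
E
```

```text
[-0.70114591  0.6433495   8.86945092] [-0.10475415  0.0373752  -0.02450417] [-2.16523260e+01  3.33518614e+01  1.11757368e+02 -2.95957408e-03
  3.47837696e+01 -2.14332646e+01]
```

Call:
move_arm([
  [[0, 0, 0.05], [0, 0, 0], 255],
  [[0, 0, 0.1], [0, 0, 0], 255],
  [[0, 0, 0.13], [0, 0, 0], 255],
  [[0, 0, 0.15], [0, 0, 0], 255],
  [[0, 0, 0.15], [0, 0, 0.4], 255],
  [[0, 0, 0.15], [0, 0, 0.8], 255],
  [[0, 0, 0.15], [0, 0, 0.8], 255],
  [[0, 0, 0.15], [0, 0, 0.8], 255],
])

```text
clock: 13.6
tcp_pos: [509.5, -131.4, 69.4]
eef_rot: [[0.151, 0.989, 0.0], [0.989, -0.151, -0.0], [-0.0, 0.0, -1.0]]
contact_force: [-6.1, 1.5, 15.8]
opening: 12.8
grasp_force: 61.0
```

```bash
python3 - <<'E'
from station import arm
o=arm.get_obs();print(o["contact_force"],o["ft_torque"],o["qpos"])
E
```

```text
[-6.05388554  1.49194206 15.84204093] [0.23955482 0.87318058 0.11795642] [-2.16516906e+01  3.33793803e+01  1.11826768e+02 -1.80270633e-02
  3.47720079e+01 -1.29467549e+01]
```

```bash
python3 -c "
from station import ticket
print(ticket.sign_off())"
```

```text
the job is handed in; nothing more can be done
None
```

The green lamp is in the socket, turned about 84° clockwise to the stop, still gripped and pressed onto the floor of its track. I handed the job in after 13.6 s. The depth and the stop were judged by force and pose only, because the arm hid the lamp from both cameras, and sign-off gave no verdict.

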